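# Stand the small sticker pack on the empty display plinth

### The job

Two orange-and-white sticker packs lie flat on the table. Stand the smaller, thinner one upright on one of its short ends in the middle of the empty round plywood plinth, and let go of it. Leave the larger pack, and the plywood cat on its own plinth, where they are.

Things in the scene. Friction and masses are not known exactly. Their poses are not given: they have to be found in the camera images.
- small_pack: the smaller orange-and-white sticker pack, to be stood up: a rigid closed box 60 x 94 x 24 mm (x, y, z), about 45 g, loose, lying flat at the start. Origin: centre of its underside as it lies; x runs across its 60 mm width (grasp it across this), y along its 94 mm length, z up through its thickness. Its two short ends (60 x 24 mm faces, at y = -47 and +47 mm) are flat; either one may be the foot
- small_pack_center (a point): the middle of the smaller pack's box, 12 mm above its origin along its z; axes as the pack's
- large_pack: the larger orange-and-white sticker pack, a bystander: box 66 x 112 x 34 mm (x, y, z), lying flat, loose. Origin: centre of its underside; y along its length
- free_plinth_top (a point): centre of the top face of the empty round plywood plinth (light wood disc with dark ply lines round its rim, 140 mm diameter, 20 mm high, fixed to the table, flat top); z up. The plinth's foot is on the table
- cat_plinth: the other round plywood plinth, just the same (140 mm diameter, 20 mm high, fixed), on which the cat stands. Origin: centre of its underside
- cat: slot-together plywood cat, a bystander, 40 x 92 x 86 mm (x, y, z), loose, standing on its four legs on cat_plinth. Origin: centre between its feet, z up

How it is judged (in metres and radians):
At the end, for the whole second after the job is handed in: The smaller pack stands at rest on one of its short ends on top of the empty plinth, its length within 10 degrees of vertical and its middle within 25 mm of the plinth's centre line; the larger pack and the cat are within 25 mm of where they began, the cat still on its feet ((angle between small_pack's own y axis and vertical below 0.175 rad or angle between small_pack's own y axis and vertical above 2.967 rad) and horizontal distance between small_pack_center and free_plinth_top below 0.025 m and z of small_pack_center in the frame of free_plinth_top between 0.04 and 0.054 m and linear speed of small_pack below 0.02 m/s and distance of each of large_pack, cat from where it was at the start of the episode below 0.025 m and angle between cat's own z axis and vertical below 0.2 rad); the robot touches nothing.
It fails at once if the larger pack is moved by more than 25 mm (distance of large_pack from where it was at the start of the episode above 0.025 m).
It fails at once if the cat is moved by more than 25 mm or knocked over (distance of cat from where it was at the start of the episode above 0.025 m or angle between cat's own z axis and vertical above 0.5 rad).
It also fails if it takes over 38 s, if anything falls off the work surface, if the arm or the gripper's body presses on something with over 40 N, if the wrist force passes 120 N, or if a joint passes its speed limit or range.

### The arm

A 6-joint arm with a two-finger parallel gripper is mounted at the origin on the work surface; the furniture and walls round the work are solid. World frame = base frame: x ahead of the robot, y to its left, z up, the work surface at z = 0. Lengths are in mm, angles in rad, forces in N, time in s.
With the tool pointing down it reaches from about 350 to 950 mm from the base axis. Payload 17.4 kg.
Tool frame: the origin (TCP) lies on the centre line of the jaws, within the pads' length; the fingertips stand 25 mm ahead of it and the grasp point (between the pads) lies 6 mm ahead of it; z points along the fingers, y is the line along which they close (so a half turn about z gives the same grasp; the last joint's range is limited). The gripper opens to 93 mm and grips with 3 to 60 N. Pads are 15 mm wide; open, the fingers measure 128 mm over their backs; the gripper's body (75 mm by 188 mm) begins 65 mm behind the grasp point.
Start: joints at [-1.317, 0.116, 1.442, -0, 1.584, -0.038], TCP at [194.172, -646.475, 243.646] pointing down, gripper open.
Joint ranges: [-2.83, 2.83], [-0.83, 2.19], [0.07, 2.5], [-1.14, 4.28], [0.01, 3], [-2.97, 2.97]. Speed limits (rad/s): [1.89, 1.89, 2.22, 3.14, 3.14, 3.14].

### API

Orientations are given as a rotation vector (axis times angle).
In Python, from cell import * gives the robot as it stands.
- The arm moves only by the tool arm_command, never from a script. Its argument "deltas" is one flat list of numbers, 5 for each row, row after row: the closure, from -1 (fully open) to 1 (shut), so that 0 is half open, then the shift along the tool's x, y, z each as a share of 0.2 m, from -1 to 1, then the turn about the tool's z as a share of 45 degrees, from -1 to 1. A call has 1 to 10 rows; each row is the pose to reach, as a shift and turn from the pose commanded when the call began, along the tool's axes at that moment; what a row does not reach only later rows make up. A row lasts 1/8 s, in which the tool goes at most 62.5 mm and 10.7 degrees, less where a joint would pass 70% of its speed; a pose out of reach is approached as far as the arm can. A call with a number of a shift or a turn outside -1 to 1 is refused whole. A call with a gripper value outside its range is refused whole. The fingers move at their own pace and stop on an object; "force" is the grip in N (left out, the last holds). Time passes only in rows, so rows that repeat a pose let the fingers close. It gives the time, the measured TCP pose, the force, the opening and the grip force at its end, in the units of the state.
- state(): the state, without advancing time (a new reading comes with each control period).
- get_image(name): name is "scene" or "side" or "wrist"; returns the picture (384x512x3 uint8, red, green, blue); there is no depth.
- camera_model(name): a dict with "fx", "fy", "cx", "cy" (pixels), "world_from_camera" (4x4, takes a point from camera to world coordinates); the wrist camera has in their place "mount" (4x4, takes a point from camera to tool coordinates, whose origin is the TCP and whose axes are the flange's). Camera axes: x right, y down, z forward; pixel columns grow to the right and rows downward; lengths in mm; the calibration is good to about 2 mm. A picture is of the moment at which its call begins: read the wrist's pose just before it. camera_model takes no time and is no camera call.
- hand_in(): hands the job in; it is judged then, once.
The state is a dict: "clock": time; "joints": joint angles; "qvel": joint speeds; "joint_torque": joint torques, N m; "position": TCP position; "tcp_rot": TCP orientation; "force": force on the tool from outside, world axes, zero at the start; "torque": the same for the moment, N m; "grip_width": opening from 0.0 (shut) to 1.0 (fully open); "grip_force": force on a finger pad.
Only numpy, scipy, OpenCV 4.12 (cv2) and the standard library are available. Lean on these libraries where they do the work, as an engineer would, in place of code of your own. Each camera call takes 0.05 s, during which the arm holds its last target. There are 200 camera calls.

## Working session

There is one attempt and no reset: what is moved stays moved. The work goes in short steps, Python scripts to look and compute and a tool call to move; the robot and the scene stay as the last step left them, time stands still between calls to the robot, and variables do not carry over. Pictures are saved under pics/ and viewed, at most 10 in all, crops included, and the job is handed in when it is done.

Besides the shell and the picture viewer there is one more tool, called in YAML: its name, and indented under it one key for each argument. arm_command: Moves the arm, as the interface text tells. Shift numbers are shares of 0.2 m and turn numbers shares of 45 degrees, none past 1 either way. Its arguments: {"type":"object","properties":{"deltas":{"type":"array","items":{"type":"number","minimum":-1,"maximum":1}},"force":{"type":"number"}},"required":["deltas"]}

```bash
mkdir -p pics; python3 - <<'E'
from cell import *
import cv2,numpy as np
a=[get_image(n) for n in("scene","side","wrist")]
for n,i in zip(("scene","side","wrist"),a): cv2.imwrite(f"pics/{n}0.png",i[:,:,::-1])
b=np.hstack(a[:2]); cv2.imwrite("pics/both0.png",cv2.resize(b,(800,300))[:,:,::-1])
for n in("scene","side","wrist"): print(camera_model(n))
print(state())
E
```

```text
{'fx': 441.13704894441474, 'fy': 441.13704894441474, 'cx': 250.94694727753267, 'cy': 200.93339361700572, 'world_from_camera': array([[ 4.45039321e-01, -3.46164737e-01,  8.25899496e-01,
        -5.32881648e+02],
       [-8.95290795e-01, -1.92442815e-01,  4.01771272e-01,
        -5.12514606e+02],
       [ 1.98593769e-02, -9.18224231e-01, -3.95562722e-01,
         5.72716900e+02],
       [ 0.00000000e+00,  0.00000000e+00,  0.00000000e+00,
         1.00000000e+00]])}
{'fx': 351.76967290567075, 'fy': 351.76967290567075, 'cx': 251.10454328595927, 'cy': 189.65679185250954, 'world_from_camera': array([[-9.99279182e-01,  3.41962816e-02, -1.64842823e-02,
         5.64766706e+02],
       [ 3.17222217e-02,  5.13674449e-01, -8.57398543e-01,
         8.88526230e+02],
       [-2.08522874e-02, -8.57303432e-01, -5.14388965e-01,
         5.87650234e+02],
       [ 0.00000000e+00,  0.00000000e+00,  0.00000000e+00,
         1.00000000e+00]])}
{'fx': 335.2436767510596, 'fy': 335.2436767510596, 'cx': 258.79497812257756, 'cy': 187.37255354946558, 'mount': array([[-1.03750727e-04, -9.56564934e-01, -2.9151932
[... 274 characters left out ...]
0000000e+00]])}
{'clock': 0.15, 'joints': array([-1.31683535e+00,  1.16381674e-01,  1.44209657e+00,  9.90081875e-07,
        1.58403727e+00, -3.77780271e-02]), 'qvel': array([-0.00119984, -0.00256909, -0.00093551, -0.00015484,  0.00036255,
        0.00049922]), 'joint_torque': array([ 1.70372386e-03, -7.21766281e+01, -6.22952056e+01,  7.79454131e-02,
        2.24681036e-02, -6.85842201e-05]), 'position': array([ 194.11338222, -646.34210386,  243.08027318]), 'tcp_rot': array([-3.10732077e+00, -4.56505791e-01,  1.54795327e-04]), 'force': array([ 0.00372904,  0.70181868, -0.56325693]), 'torque': array([ 0.02400037, -0.00466402, -0.02103845]), 'grip_force': 0.0, 'grip_width': 0.9982832601033413}
```

View pics/scene0.png

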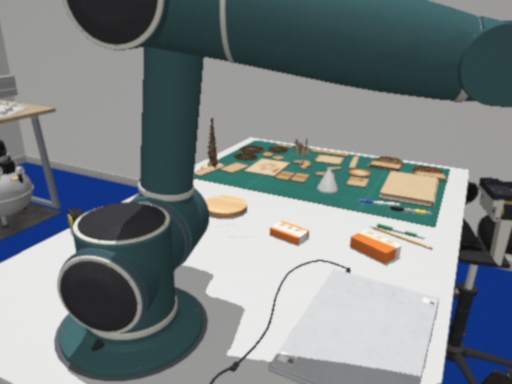

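View pics/side0.png

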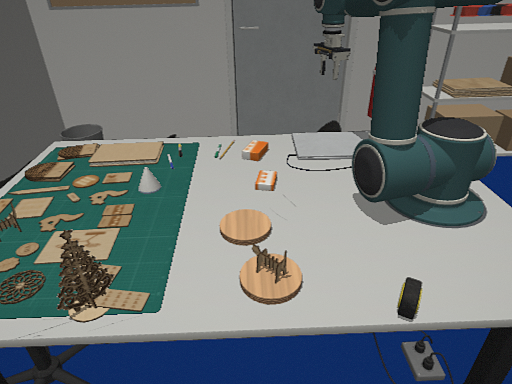

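The scene view shows the small pack at (289,232) and the large one at (375,246). In the side view the small pack is at (266,180), the empty plinth at (246,226) and the cat's plinth at (271,277).

```bash
cat > h.py <<'E'
import cv2,numpy as np
from cell import *
from scipy.spatial.transform import Rotation as R
def ray(n,uv,z,M=None,c=None):
    c=c or camera_model(n); M=c["world_from_camera"] if M is None else M
    d=M[:3,:3]@[(uv[0]-c["cx"])/c["fx"],(uv[1]-c["cy"])/c["fy"],1]; o=M[:3,3]
    return (o+d*(z-o[2])/d[2])
def wristM(s):
    T=np.eye(4);T[:3,:3]=R.from_rotvec(s["tcp_rot"]).as_matrix();T[:3,3]=s["position"]
    return T@camera_model("wrist")["mount"]
def totool(s,p): return R.from_rotvec(s["tcp_rot"]).as_matrix().T@(np.array(p)-s["position"])
E
python3 - <<'E'
from h import *
s=state()
print(R.from_rotvec(s["tcp_rot"]).as_matrix().round(2))
print("pack",ray("side",(266,180),20),ray("scene",(289,232),12))
print("large",ray("side",(256,150),25),ray("scene",(375,246),17))
print("catpl",ray("side",(271,277),20))
i=cv2.imread("pics/side0.png"); h=cv2.cvtColor(i,cv2.COLOR_BGR2HSV)
m=cv2.inRange(h,(8,60,120),(25,255,255)); m[:, :200]=0;m[:200]=0
cs,_=cv2.findContours(m,0,1)
for c in cs:
  if cv2.contourArea(c)>300:
    print(cv2.boundingRect(c))
    P=[]
    x,y,w,hh=cv2.boundingRect(c)
    L=ray("side",(x,y+hh/2-4),20);Rr=ray("side",(x+w,y+hh/2-4),20);print(L,Rr,(L+Rr)/2,ray("side",(x+w/2,y),20))
for n,(x0,x1,y0,y1) in {"side":(240,290,165,195)}.items():
  cv2.imwrite("pics/c.png",cv2.resize(i[y0:y1,x0:x1],None,fx=12,fy=12,interpolation=2))
p=ray("side",(266,180),20); print(totool(s,[p[0],p[1],20]))
E
```

```text
[[ 0.96  0.29 -0.  ]
 [ 0.29 -0.96  0.  ]
 [ 0.   -0.   -1.  ]]
pack [ 495.80783324 -115.96281209   20.        ] [ 494.24428692 -132.20564121   12.        ]
large [ 518.67314738 -342.84114804   25.        ] [ 518.95576257 -362.78913509   17.        ]
catpl [514.49498926 321.16671671  20.        ]
(240, 256, 62, 43)
[583.11576287 306.72485336  20.        ] [444.5001714  314.08490136  20.        ] [513.80796714 310.40487736  20.        ] [508.98493256 252.58928503  20.        ]
(220, 209, 51, 32)
[636.98124891 103.5226714   20.        ] [497.68421614 111.94207399  20.        ] [567.33273252 107.7323727   20.        ] [566.09889822  49.33012553  20.        ]
[ 441.48512942 -420.98947826  223.48441307]
```

View pics/c.png

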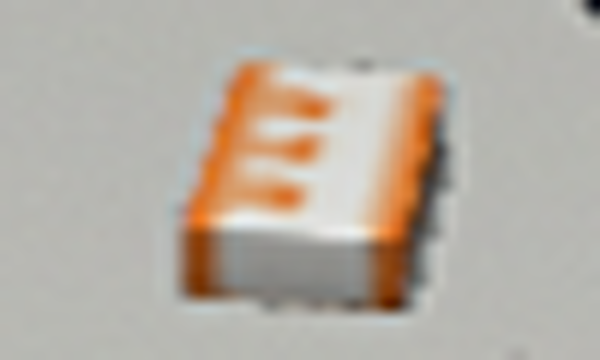

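arm_command:
  deltas: [-1,1,-1,0.1,-1,-1,1,-1,0.1,-1,-1,1,-1,0.1,-1,-1,1,-1,0.1,-1,-1,1,-1,0.1,-1,-1,1,-1,0.1,-1]

```text
clock: 0.9
position: [329.1, -395.7, 223.7]
tcp_rot: [2.694, 1.615, 0.0]
force: [-0.4, -0.5, -0.0]
grip_width: 0.998
grip_force: 0.0
```

```bash
python3 - <<'E'
from h import *
s=state(); print(s["clock"],s["position"],s["joints"])
c=[ray("side",p,24) for p in((260.4,170.2),(276.7,171.2),(255.8,183.8),(273.8,184.8))]
print(np.array(c).round()); m=np.mean(c,0);print("c",m)
d=c[0]+c[1]-c[2]-c[3]; print("len yaw",np.degrees(np.arctan2(-d[1],-d[0])))
x=R.from_rotvec(s["tcp_rot"]).as_matrix()[:,0];print("tool yaw",np.degrees(np.arctan2(x[1],x[0])))
print(totool(s,[m[0],m[1],220]))
E
```

```text
0.9 [ 329.06258788 -395.69015612  223.68871284] [-9.26735490e-01 -2.32798902e-01  1.80755188e+00  1.74067423e-04
  1.56653461e+00 -4.36179520e-01]
[[ 511. -178.   24.]
 [ 456. -167.   24.]
 [ 531.  -86.   24.]
 [ 474.  -76.   24.]]
c [ 492.71407272 -127.05032996   24.        ]
len yaw 78.39655375106618
tool yaw 61.89317256267983
[314.05821727  17.79010261   3.70401177]
```

arm_command:
  deltas: [-1,1,0.09,0,0,-1,1,0.09,0,0,-1,1,0.09,0,0,-1,1,0.09,0,0]

```text
clock: 1.4
position: [440.0, -228.0, 223.6]
tcp_rot: [-2.695, -1.614, -0.0]
force: [-0.1, -0.4, 0.6]
grip_width: 1.002
grip_force: 0.0
```

arm_command:
  deltas: [-1,0.57,0,0,-0.37,-1,0.57,0,0,-0.37,-1,0.57,0,0,-0.37,-1,0.57,0,0,-0.37]

```text
clock: 1.9
position: [492.6, -130.5, 223.4]
tcp_rot: [-2.436, -1.983, 0.001]
force: [0.2, 0.5, -0.3]
grip_width: 0.997
grip_force: 0.0
```

```bash
python3 - <<'E'
from h import *
s=state(); i=get_image("wrist"); print(s["clock"],s["position"],s["qvel"].round(3))
cv2.imwrite("pics/w1.png",i[:,:,::-1])
np.save("s1.npy",np.r_[s["position"],s["tcp_rot"]])
E
```

```text
1.9 [ 492.63153838 -130.48744226  223.44086808] [-0.017 -0.007  0.003 -0.     0.001  0.002]
```

View pics/w1.png

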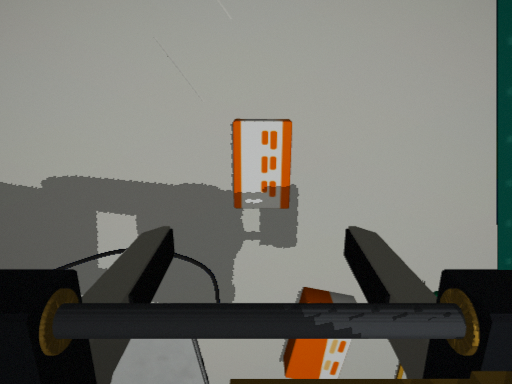

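The wrist view shows the small pack's top face between (234,120), (291,120), (291,208) and (234,208). It is well aligned with the jaws.

```bash
python3 - <<'E'
from h import *
v=np.load("s1.npy"); s=dict(position=v[:3],tcp_rot=v[3:]); M=wristM(s); c=camera_model("wrist")
i=cv2.imread("pics/w1.png"); h=cv2.cvtColor(i,cv2.COLOR_BGR2HSV)
m=cv2.inRange(h,(3,150,60),(22,255,255)); m[240:]=0; 
p=np.argwhere(m)[:,::-1].astype(np.float32); r=cv2.minAreaRect(p); print(r)
for q in list(cv2.boxPoints(r))+[r[0]]:
  w=ray("wrist",q,24,M,c); print(q,w.round(1),totool(s,w).round(1))
E
```

```text
((262.0, 163.5), (89.0, 58.0), 90.0)
[233. 119.] [476.3 -78.2  24. ] [ 47.9 -26.5 199.4]
[291. 119.] [533.1 -90.   24. ] [ 47.9  31.5 199.4]
[291. 208.] [ 516.4 -183.4   24. ] [-46.9  34.1 199.4]
[233. 208.] [ 454.9 -170.6   24. ] [-46.9 -28.6 199.5]
(262.0, 163.5) [ 495.6 -128.7   24. ] [  2.4   2.6 199.4]
```

arm_command:
  deltas: [-1,0.18,0.013,0.4,0,-1,0.18,0.013,0.8,0,-1,0.18,0.013,0.97,0,-1,0.18,0.013,0.97,0,-1,0.18,0.013,0.97,0]
  force: 4

```text
clock: 2.58
position: [502.9, -95.6, 30.8]
tcp_rot: [2.436, 1.983, 0.0]
force: [1.0, -0.5, 1.1]
grip_width: 0.997
grip_force: 0.0
```

arm_command:
  deltas: [1,0,0,0,0,1,0,0,0,0,1,0,0,0,0,1,0,0,0,0,1,0,0,0,0,1,0,0,0,0]
  force: 4

```text
clock: 3.32
position: [502.8, -94.7, 30.2]
tcp_rot: [2.435, 1.985, 0.0]
force: [-2.1, -0.1, 6.4]
grip_width: 0.642
grip_force: 4.0
```

arm_command:
  deltas: [1,0,0,-0.1,0,1,0,0,-0.2,0,1,0,0,-0.3,0,1,0,0,-0.4,0,1,0,0,-0.5,0,1,0,0,-0.5,0,1,0,0,-0.5,0]
  force: 3

```text
clock: 4.2
position: [502.4, -94.6, 129.1]
tcp_rot: [-2.435, -1.985, 0.001]
force: [0.3, 0.8, -0.7]
grip_width: 0.646
grip_force: 3.0
```

```bash
python3 - <<'E'
from h import *
i=get_image("wrist"); j=get_image("side")
b=np.hstack([i[60:384],cv2.resize(j[100:250,180:360],(389,324),interpolation=2)])
cv2.imwrite("pics/w2.png",cv2.resize(b,(800,288))[:,:,::-1])
E
```

```text
(no output)
```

View pics/w2.png

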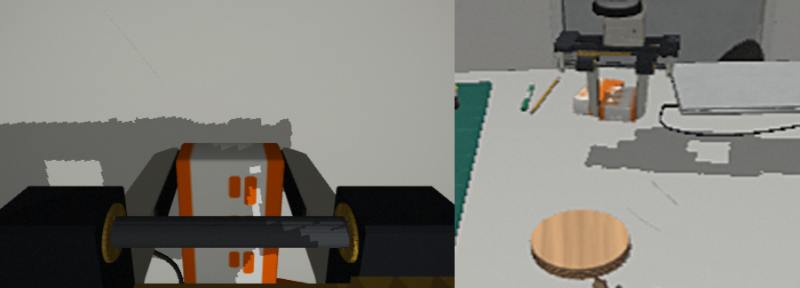

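The pack stayed near level in the grip, which reaches too far down its side to let it droop. I'll set it down and regrip only the top corner of the end, so it can swing.

arm_command:
  deltas: [1,0,0,0.2,0,1,0,0,0.4,0,1,0,0,0.49,0,1,0,0,0.495,0,-0.6,0,0,0.495,0,-0.6,0,0,0.495,0,-0.6,0.045,0,0.44,0,-0.6,0.045,0,0.44,0,1,0.045,0,0.44,0,1,0.045,0,0.44,0]
  force: 3

```text
clock: 5.55
position: [504.3, -85.9, 41.5]
tcp_rot: [-2.435, -1.985, 0.0]
force: [-0.8, 0.0, 1.4]
grip_width: 0.646
grip_force: 3.0
```

arm_command:
  deltas: [1,0,0,0,0,1,0,0,0,0,1,0,0,0,0,1,0,0,-0.3,0,1,0,0,-0.5,0,1,0,0,-0.5,0,1,0,0,-0.5,0]
  force: 3

```text
clock: 6.42
position: [504.1, -85.8, 140.6]
tcp_rot: [-2.435, -1.984, 0.001]
force: [-0.0, 0.2, -1.5]
grip_width: 0.644
grip_force: 3.0
```

```bash
python3 - <<'E'
from h import *
i=get_image("wrist"); j=get_image("side")
b=np.hstack([i[60:384],cv2.resize(j[100:250,180:360],(389,324),interpolation=2)])
cv2.imwrite("pics/w3.png",cv2.resize(b,(800,288))[:,:,::-1])
E
```

```text
(no output)
```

View pics/w3.png

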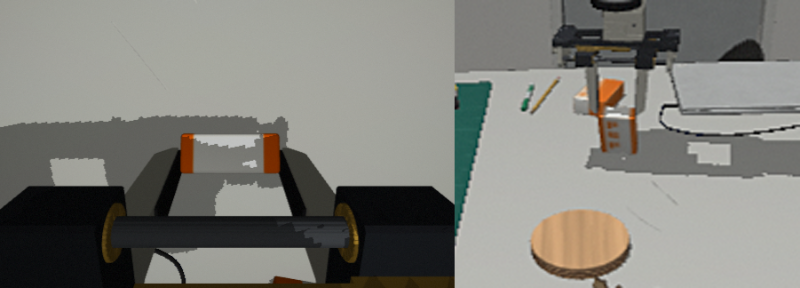

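The pack has swung down and now hangs near vertical. The wrist view shows its short end, and the side view shows its full face. Next I need its offset from the tool and the plinth's centre.

```bash
python3 - <<'E'
from h import *
from scipy.optimize import least_squares
def fit(n,box,png):
  i=cv2.imread(png); h=cv2.cvtColor(i,cv2.COLOR_BGR2HSV)
  m=cv2.inRange(h,(8,60,90),(25,255,255)); k=np.zeros_like(m); x0,y0,x1,y1=box; k[y0:y1,x0:x1]=m[y0:y1,x0:x1]
  c=max(cv2.findContours(k,0,1)[0],key=cv2.contourArea)[:,0]; b=cv2.boundingRect(c)
  c=c[c[:,1]<b[1]+b[3]*0.4]; P=np.array([ray(n,q,20)[:2] for q in c])
  f=least_squares(lambda v:np.hypot(*(P-v).T)-70,P.mean(0)+[0,20],loss="soft_l1"); print(n,b,f.x,np.abs(f.fun).mean())
fit("side",(200,200,300,245),"pics/side0.png"); fit("scene",(207,190,260,222),"pics/scene0.png")
s=state(); M=wristM(s); c=camera_model("wrist")
for z in (125,130):
  for q in ((203,210),(315,210),(203,255),(315,255)): print(z,totool(s,ray("wrist",q,z,M,c)).round(1))
x=R.from_rotvec(s["tcp_rot"]).as_matrix();print(x.round(3),s["joints"])
print("plinth in tool",totool(s,[567,117,20]))
E
```

```text
side (220, 209, 51, 36) [569.32118078 120.07005129] 1.2243041572893865
scene (207, 196, 40, 22) [555.0082887  108.25466372] 2.601804555956391
125 [ 20.8 -28.3  15.1]
125 [20.8 27.4 15. ]
125 [ -4.2 -29.5  15.1]
125 [-4.1 28.6 15. ]
130 [ 22.7 -27.4  10.1]
130 [22.7 26.5 10. ]
130 [ -1.5 -28.6  10.1]
130 [-1.4 27.7 10. ]
[[ 0.202  0.979 -0.002]
 [ 0.979 -0.202  0.   ]
 [-0.    -0.002 -1.   ]] [-2.18461261e-01 -1.98732616e-01  1.91567988e+00 -4.82772620e-05
  1.42692973e+00 -1.54369639e-02]
plinth in tool [211.31955522  21.2648146  119.97758643]
```

arm_command:
  deltas: [1,0,0,-0.1,0,1,0,0,-0.2,0,1,0.1,0.02,-0.3,0,1,0.25,0.05,-0.3,0,1,0.4,0.1,-0.3,0,1,0.5,0.1,-0.3,0,1,0.5,0.1,-0.3,0,1,0.5,0.1,-0.3,0]
  force: 12

```text
clock: 7.52
position: [543.9, 7.7, 201.9]
tcp_rot: [2.435, 1.985, -0.0]
force: [0.5, -0.3, -0.0]
grip_width: 0.643
grip_force: 12.0
```

```bash
python3 - <<'E'
from h import *
from scipy.optimize import least_squares
s=state(); i=get_image("wrist"); c=camera_model("wrist"); M=wristM(s)
cv2.imwrite("pics/w4.png",i[:,:,::-1])
h=cv2.cvtColor(i[:,:,::-1].copy(),cv2.COLOR_BGR2HSV); m=cv2.inRange(h,(8,60,60),(25,255,255)); m[230:]=0
k=max(cv2.findContours(m,0,1)[0],key=cv2.contourArea)[:,0]; b=cv2.boundingRect(k); print(b,len(k))
P=np.array([ray("wrist",q,20,M,c)[:2] for q in k])
f=least_squares(lambda v:np.hypot(*(P-v).T)-70,P.mean(0),loss="soft_l1",f_scale=2); print(f.x,np.abs(f.fun).mean(),s["position"])
print(totool(s,[*f.x,20]).round(1))
E
```

```text
(184, 0, 156, 129) 446
[567.72724537 112.88704548] 6.312875506536219 [543.93363179   7.65091691 201.92405183]
[107.9   2.1 181.9]
```

View pics/w4.png

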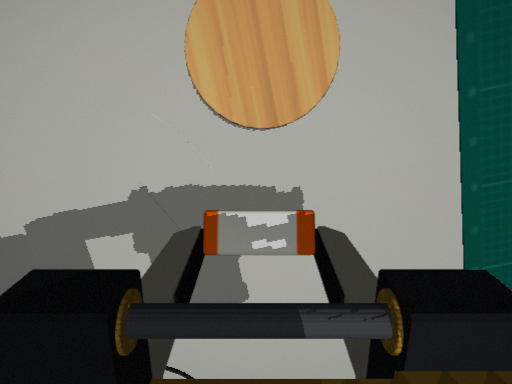

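arm_command:
  deltas: [1,0.12,0,0,0,1,0.3,0.01,0.05,0,1,0.45,0.01,0.15,0,1,0.51,0.01,0.25,0,1,0.51,0.01,0.28,0,1,0.51,0.01,0.28,0,1,0.51,0.01,0.28,0]
  force: 12

```text
clock: 8.45
position: [567.0, 106.7, 146.6]
tcp_rot: [2.436, 1.983, 0.001]
force: [-0.4, -0.8, -1.2]
grip_width: 0.641
grip_force: 12.0
```

```bash
python3 - <<'E'
from h import *
i=get_image("wrist"); j=get_image("side")
print(state()["position"])
b=np.hstack([i,cv2.resize(j[110:260,190:310],(307,384),interpolation=2)])
cv2.imwrite("pics/w5.png",cv2.resize(b,(800,375))[:,:,::-1])
E
```

```text
[566.94261369 107.0659256  146.48015908]
```

View pics/w5.png

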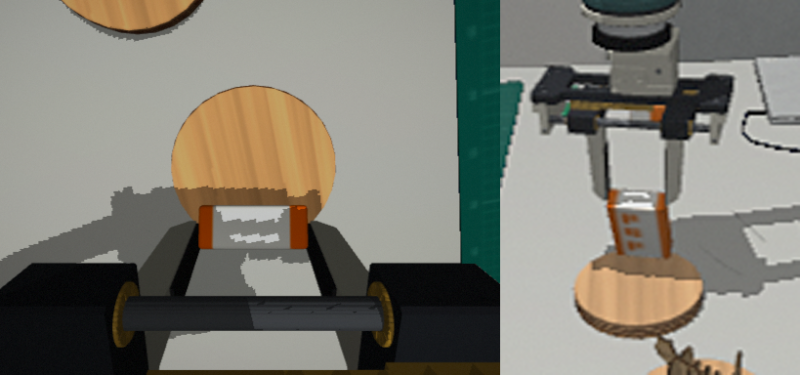

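The plinth is now fully in the wrist view, with its far edge near (253,85). The pack hangs above the near half, with perspective adding to that. I'll refine the plinth centre from the visible arc.

```bash
python3 - <<'E'
from h import *
from scipy.optimize import least_squares
s=state(); i=get_image("wrist"); c=camera_model("wrist"); M=wristM(s)
h=cv2.cvtColor(i[:,:,::-1].copy(),cv2.COLOR_BGR2HSV); m=cv2.inRange(h,(8,60,60),(25,255,255)); m[:50]=0;m[190:]=0
k=max(cv2.findContours(m,0,1)[0],key=cv2.contourArea)[:,0]; k=k[(k[:,1]<185)]
P=np.array([ray("wrist",q,20,M,c)[:2] for q in k])
f=least_squares(lambda v:np.hypot(*(P-v).T)-70,P.mean(0),loss="soft_l1",f_scale=2); print(f.x,np.abs(f.fun).mean(),len(k))
print("plinth",totool(s,[*f.x,20]).round(1))
o=np.array([totool(s,ray("wrist",(u,v),s["position"][2]-15,M,c)) for u in(203,315) for v in(210,255)]);print("pack",o.mean(0))
E
```

```text
[568.25807522 114.94254852] 0.48645601377743775 264
plinth [  7.9  -0.4 126.5]
pack [ 8.36203303 -0.440164   15.00237648]
```

arm_command:
  deltas: [1,0,0,0.03,0,1,0,0,0.06,0,1,0,0,0.07,0,1,0,0,0.07,0]
  force: 4

```text
clock: 9.1
position: [566.8, 107.7, 131.7]
tcp_rot: [2.435, 1.985, 0.0]
force: [0.1, 0.1, 1.5]
grip_width: 0.643
grip_force: 4.0
```

arm_command:
  deltas: [1,0,0,0.01,0,1,0,0,0.015,0,1,0,0,0.02,0,1,0,0,0.02,0]
  force: 3

```text
clock: 9.6
position: [566.7, 107.6, 127.6]
tcp_rot: [-2.435, -1.985, 0.0]
force: [-0.2, 1.7, 3.8]
grip_width: 0.647
grip_force: 3.0
```

```bash
python3 - <<'E'
from h import *
s=state();print(s["position"],s["force"])
i=get_image("wrist"); j=get_image("side"); k=get_image("scene")
b=np.hstack([cv2.resize(i[150:300,150:360],(420,300)),cv2.resize(j[150:250,200:300],(300,300),interpolation=2)])
cv2.imwrite("pics/w6.png",b[:,:,::-1])
E
```

```text
[566.69309642 107.57291924 127.56659729] [-0.15493067  1.70446496  3.79166466]
```

View pics/w6.png

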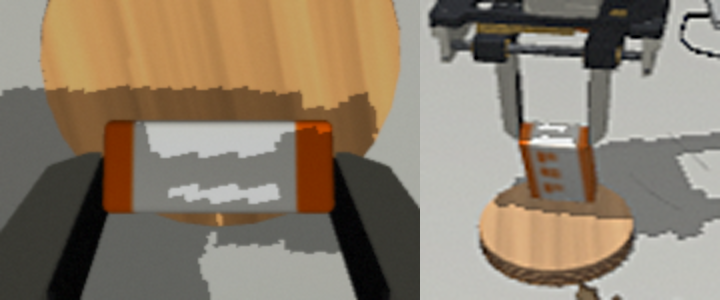

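The pack stands on the plinth, upright and central, with contact force on the wrist. Releasing it gently now.

arm_command:
  deltas: [-0.3,0,0,0,0,-0.34,0,0,0,0,-0.38,0,0,0,0,-0.45,0,0,0,0,-0.6,0,0,0,0,-0.8,0,0,0,0,-0.8,0,0,0,0]
  force: 3

```text
clock: 10.62
position: [566.7, 107.6, 127.7]
tcp_rot: [-2.435, -1.985, -0.0]
force: [0.1, 0.6, -0.0]
grip_width: 0.894
grip_force: 0.0
```

arm_command:
  deltas: [-0.8,0,0,-0.05,0,-0.8,0,0,-0.15,0,-0.8,0,0,-0.3,0,-0.8,0,0,-0.5,0,-0.8,0,0,-0.5,0,-0.8,0,0,-0.5,0]

```text
clock: 11.38
position: [566.6, 107.5, 228.0]
tcp_rot: [2.435, 1.985, 0.001]
force: [0.2, -0.7, -0.2]
grip_width: 0.9
grip_force: 0.0
```

```bash
python3 - <<'E'
from h import *
i=get_image("wrist"); j=get_image("side"); s=state(); print(s["position"],s["force"])
b=np.hstack([cv2.resize(i[0:300,100:400],(400,400)),cv2.resize(j[140:310,190:360],(400,400),interpolation=2)])
cv2.imwrite("pics/w7.png",b[:,:,::-1])
E
```

```text
[566.4095949  107.52410588 226.95169891] [ 0.54186347  0.03573025 -0.05672098]
```

View pics/w7.png

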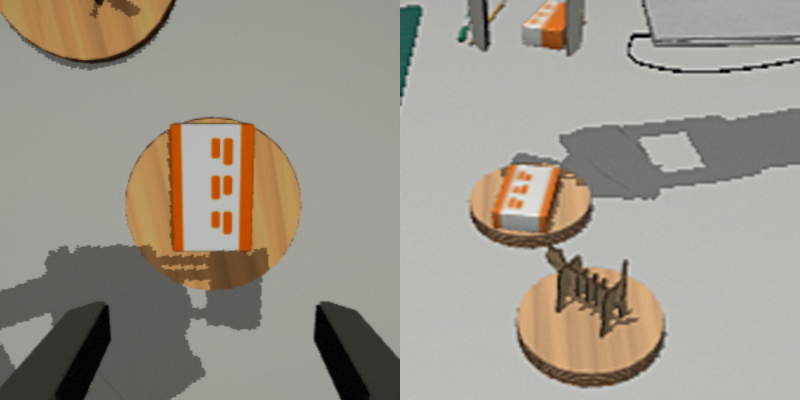

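The pack toppled towards +y when released, so it was still leaning. It now lies flat on the plinth, top face up, spanning (172,125)-(253,250) in the wrist crop; the cat and the large pack haven't moved. I'll regrip it there and measure the tilt by PnP on its end face before the next release. First I'll check that measurement on the saved picture.

```bash
cat >> h.py <<'E'
def omask(i):
    h=cv2.cvtColor(i[:,:,::-1].copy(),cv2.COLOR_BGR2HSV); return cv2.inRange(h,(2,200,60),(13,255,255))
def tilt(i,dbg=1):
    """lean of the held pack from its end face: + = top leans to tool +x"""
    c=camera_model("wrist"); m=omask(i); m[:195]=0; m[268:]=0; m[:,:180]=0; m[:,340:]=0
    p=np.argwhere(m)[:,::-1].astype(float); L=p[p[:,0]<258]; Q=p[p[:,0]>260]
    rows=np.unique(p[:,1]); rows=rows[[(p[:,1]==r).sum()>10 for r in rows]]; a,b=rows[0],rows[-1]
    l=[];r=[]
    ys=np.arange(a+3,b-2); l=np.polyfit(ys,[L[L[:,1]==y,0].min()-.5 for y in ys],1); r=np.polyfit(ys,[Q[Q[:,1]==y,0].max()+.5 for y in ys],1)
    a-=.5;b+=.5; I=np.array([[np.polyval(l,a),a],[np.polyval(r,a),a],[np.polyval(r,b),b],[np.polyval(l,b),b]])
    K=np.array([[c["fx"],0,c["cx"]],[0,c["fy"],c["cy"]],[0,0,1]])
    O=np.array([[12,-30,0],[12,30,0],[-12,30,0],[-12,-30,0]],float)
    n,rv,tv,e=cv2.solvePnPGeneric(O,I,K,None,flags=cv2.SOLVEPNP_IPPE)
    print(I.round(1).tolist())
    for q,t,er in zip(rv,tv,e):
        A=c["mount"][:3,:3]@cv2.Rodrigues(q)[0]; T=(c["mount"]@np.r_[t[:,0],1])[:3]
        print("lean deg",np.degrees(np.arctan2(-A[2,0]*-1,A[0,0])).round(1),"face at",T.round(1),"err",float(er.ravel()[0]))
E
python3 - <<'E'
from h import *
tilt(cv2.imread("pics/w4.png")[:,:,::-1])
w=np.zeros((384,512,3),np.uint8); w[150:300,150:360]=cv2.resize(cv2.imread("pics/w6.png")[:,:420,::-1],(210,150)); tilt(w)
s=state(); i=get_image("wrist"); M=wristM(s); c=camera_model("wrist")
m=omask(i); m[250:]=0; p=np.argwhere(m)[:,::-1].astype(np.float32); r=cv2.minAreaRect(p); print(r,s["position"])
for q in list(cv2.boxPoints(r))+[r[0]]: print(totool(s,ray("wrist",q,44,M,c)).round(1))
m=i[:,:,0]
E
```

```text
[[204.0, 209.5], [313.5, 209.5], [314.9, 254.5], [202.3, 254.5]]
lean deg 25.9 face at [ 4.8 -1.1 24.4] err 0.306296892446385
lean deg 23.0 face at [ 4.7 -0.1 24.4] err 0.3914056546843735
[[201.8, 209.5], [315.2, 209.5], [316.9, 255.5], [201.0, 255.5]]
lean deg 31.9 face at [ 6.8 -0.2 19.5] err 0.3499790868213747
lean deg 17.2 face at [ 6.6 -1.  19.4] err 0.46466582764178166
((259.5, 140.0), (63.0, 96.0), 0.0) [566.4095949  107.52410588 226.95169891]
[-19.2 -31.9 183. ]
[ 74.2 -29.3 183. ]
[ 74.2  29.2 182.9]
[-19.2  31.8 182.9]
[ 29.5  -0.  182.9]
```

The PnP gives a lean of about 24°, which explains the fall, so the measurement is usable. Regripping the +y end corner with a slightly smaller overlap.

arm_command:
  deltas: [-0.8,0.2,0,0.2,0,-0.8,0.365,0,0.45,0,-0.8,0.365,0,0.7,0,-0.8,0.365,0,0.82,0,-0.8,0.365,0,0.82,0,1,0.365,0,0.82,0,1,0.365,0,0.82,0,1,0.365,0,0.82,0,1,0.365,0,0.82,0,1,0.365,0,0.82,0]
  force: 3

```text
clock: 12.78
position: [581.8, 179.1, 64.3]
tcp_rot: [2.435, 1.984, 0.002]
force: [1.6, -0.3, 4.4]
grip_width: 0.645
grip_force: 3.0
```

arm_command:
  deltas: [1,0,0,-0.3,0,1,0,0,-0.6,0,1,0,0,-0.6,0,1,0,0,-0.6,0]
  force: 3

```text
clock: 13.28
position: [581.1, 179.0, 182.7]
tcp_rot: [-2.435, -1.985, 0.001]
force: [0.4, -0.4, -1.0]
grip_width: 0.644
grip_force: 3.0
```

```bash
python3 - <<'E'
from h import *
print(state()["position"]); tilt(get_image("wrist"))
E
```

```text
[581.0975818  178.99664671 182.71893222]
[[205.2, 194.5], [312.2, 194.5], [315.5, 248.5], [202.0, 248.5]]
lean deg 22.7 face at [22.   2.3 -2.3] err 2.3774030134895496
lean deg 22.5 face at [22.  -3.4 -2.3] err 2.378118246620327
```

```bash
sed -i 's/m\[:195\]=0; m\[268:\]=0/m[:140]=0; m[275:]=0/' h.py; python3 - <<'E'
from h import *
i=get_image("wrist"); m=omask(i); m[275:]=0;m[:,:180]=0;m[:,340:]=0
for r in range(130,275,6):
  x=np.flatnonzero(m[r]); print(r,len(x),(x.min(),x.max(),int(i[r,208:212].mean(0)[0]),i[r,208].tolist()) if len(x) else '')
tilt(i)
E
```

```text
130 0 
136 0 
142 0 
148 0 
154 0 
160 0 
166 0 
172 0 
178 1 (np.int64(226), np.int64(226), 174, [174, 176, 169])
184 30 (np.int64(219), np.int64(299), 101, [101, 102, 97])
190 39 (np.int64(215), np.int64(303), 80, [45, 27, 16])
196 33 (np.int64(211), np.int64(307), 105, [117, 84, 50])
202 31 (np.int64(207), np.int64(310), 86, [85, 34, 0])
208 30 (np.int64(203), np.int64(314), 178, [177, 67, 0])
214 30 (np.int64(203), np.int64(315), 181, [134, 52, 0])
220 30 (np.int64(203), np.int64(314), 130, [131, 48, 0])
226 30 (np.int64(203), np.int64(314), 129, [130, 47, 0])
232 32 (np.int64(203), np.int64(314), 129, [130, 48, 0])
238 31 (np.int64(204), np.int64(314), 129, [130, 49, 0])
244 30 (np.int64(204), np.int64(313), 127, [127, 46, 0])
250 0 
256 0 
262 0 
268 0 
274 0 
[[214.6, 178.5], [302.8, 178.5], [319.3, 248.5], [198.2, 248.5]]
lean deg 20.4 face at [ 38.7  -4.3 -35.2] err 8.105622510718923
lean deg 20.5 face at [ 38.7   3.2 -35.2] err 8.112044541070391
```

```bash
cat >> h.py <<'E'
def under(i):
    """lean from the underside face (seen when top leans to tool -x): lean negative"""
    c=camera_model("wrist"); m=omask(i); m[275:]=0;m[:,:180]=0;m[:,340:]=0
    R_=[(r,np.flatnonzero(m[r]).min()-.5,np.flatnonzero(m[r]).max()+.5) for r in range(130,275) if m[r].sum()>255*8]
    a=np.array(R_); w=a[:,2]-a[:,1]; e1=a[np.argmax(w>=w.max()-2),0]; f=a[0,0]
    u=a[(a[:,0]>=f+2)&(a[:,0]<e1-1)]; l=np.polyfit(u[:,0],u[:,1],1); r=np.polyfit(u[:,0],u[:,2],1)
    f-=.5; I=np.array([[np.polyval(l,f),f],[np.polyval(r,f),f],[np.polyval(r,e1),e1],[np.polyval(l,e1),e1]])
    K=np.array([[c["fx"],0,c["cx"]],[0,c["fy"],c["cy"]],[0,0,1]])
    O=np.array([[94,-30,0],[94,30,0],[0,30,0],[0,-30,0]],float)
    n,rv,tv,e=cv2.solvePnPGeneric(O,I,K,None,flags=cv2.SOLVEPNP_IPPE)
    print(I.round(1).tolist(),"end face rows",e1,a[-1,0])
    for q,t,er in zip(rv,tv,e):
        A=c["mount"][:3,:3]@cv2.Rodrigues(q)[0]; T=(c["mount"]@np.r_[t[:,0],1])[:3]
        print("lean deg",np.degrees(np.arctan2(-A[0,0],A[2,0])).round(1),"E1 at",T.round(1),"foot edge",(T+94*A[:,0]).round(1),"err",float(er.ravel()[0]))
E
python3 - <<'E'
from h import *
under(get_image("wrist"))
E
```

```text
[[222.0, 178.5], [295.1, 178.5], [314.3, 207.0], [203.5, 207.0]] end face rows 207.0 248.0
lean deg 5.9 E1 at [16.9 -0.5 29.8] foot edge [  7.2  -0.8 123.3] err 0.08695259148129443
lean deg -151.2 E1 at [-3.6 -0.5 83.5] foot edge [41.6 -0.6  1.1] err 17.233200624479707
```

The underside is visible this time, and PnP puts the lean at about 6°, inside the 14° self-settling range. I'll move over the centre, touch down, then drag slightly towards −x to true it up.

arm_command:
  deltas: [1,0,0,0,0,1,-0.08,0,0,0,1,-0.16,0,0.05,0,1,-0.24,0,0.1,0,1,-0.29,0,0.17,0,1,-0.3,0,0.21,0,1,-0.3,0,0.225,0,1,-0.3,0,0.225,0,1,-0.3,0,0.225,0]
  force: 10

```text
clock: 14.55
position: [569.5, 120.7, 139.1]
tcp_rot: [2.434, 1.985, 0.001]
force: [0.5, 0.1, 0.4]
grip_width: 0.642
grip_force: 10.0
```

```bash
python3 - <<'E'
from h import *
s=state();print(s["position"],s["force"],totool(s,[568.3,114.9,20]))
i=get_image("wrist"); m=omask(i)
try: under(i)
except Exception as e: print(e)
for r in range(170,256,4):
  x=np.flatnonzero(m[r,180:340])+180; print(r,len(x),(x.min(),x.max()) if len(x) else '',i[r,209].tolist())
E
```

```text
[569.53698995 120.65264986 139.06259656] [0.47419495 0.08902045 0.3633951 ] [-5.91388208e+00 -1.16561311e-01  1.19061066e+02]
[[222.0, 178.5], [294.8, 178.5], [313.8, 207.0], [203.5, 207.0]] end face rows 207.0 248.0
lean deg 5.9 E1 at [16.6 -0.6 30.6] foot edge [  7.   -0.9 124.1] err 0.12184073321036716
lean deg -151.2 E1 at [-3.9 -0.7 84.3] foot edge [41.4 -0.7  1.9] err 17.12420759815
170 0  [188, 138, 82]
174 0  [187, 138, 81]
178 0  [188, 140, 81]
182 26 (np.int64(220), np.int64(297)) [192, 141, 85]
186 19 (np.int64(218), np.int64(299)) [197, 143, 86]
190 37 (np.int64(215), np.int64(302)) [118, 83, 49]
194 23 (np.int64(212), np.int64(305)) [117, 83, 49]
198 41 (np.int64(210), np.int64(307)) [96, 55, 25]
202 33 (np.int64(207), np.int64(310)) [86, 31, 0]
206 28 (np.int64(205), np.int64(313)) [99, 35, 0]
210 30 (np.int64(203), np.int64(314)) [127, 45, 0]
214 32 (np.int64(203), np.int64(315)) [132, 49, 0]
218 31 (np.int64(203), np.int64(314)) [130, 48, 0]
222 31 (np.int64(203), np.int64(314)) [130, 47, 0]
226 31 (np.int64(203), np.int64(314)) [130, 48, 0]
230 30 (np.int64(204), np.int64(314)) [129, 48, 0]
234 31 (np.int64(204), np.int64(314)) [129, 47, 0]
238 31 (np.int64(204), np.int64(314)) [126, 46, 0]
242 30 (np.int64(204), np.int64(313)) [126, 43, 0]
246 30 (np.int64(204), np.int64(313)) [126, 47, 0]
250 0  [127, 91, 53]
254 0  [112, 94, 73]
```

arm_command:
  deltas: [1,0,0,0.01,0,1,0,0,0.02,0,1,0,0,0.025,0,1,0,0,0.025,0]
  force: 4

```text
clock: 15.1
position: [569.6, 120.4, 134.3]
tcp_rot: [2.435, 1.985, 0.001]
force: [-0.1, -0.5, 4.7]
grip_width: 0.645
grip_force: 4.0
```

arm_command:
  deltas: [1,0,0,0.005,0,1,0,0,0.01,0,1,0,0,0.01,0]
  force: 4

```text
clock: 15.48
position: [569.6, 120.3, 132.2]
tcp_rot: [2.435, 1.985, 0.001]
force: [-0.5, -1.0, 4.9]
grip_width: 0.646
grip_force: 4.0
```

arm_command:
  deltas: [1,-0.01,0,0,0,1,-0.02,0,0.002,0,1,-0.03,0,0.004,0,1,-0.035,0,0.005,0,1,-0.035,0,0.005,0]
  force: 3

```text
clock: 16.1
position: [568.0, 113.4, 130.7]
tcp_rot: [2.435, 1.985, 0.0]
force: [0.8, -0.9, 4.6]
grip_width: 0.645
grip_force: 3.0
```

```bash
python3 - <<'E'
from h import *
s=state();print(s["position"],s["force"],totool(s,[568.3,114.9,20]))
i=get_image("wrist"); 
under(i)
E
```

```text
[567.96007369 113.35647995 130.67559573] [ 0.84911305 -0.92552815  4.58776219] [1.57994851e+00 2.67856993e-03 1.10675604e+02]
[[220.9, 171.5], [296.3, 171.5], [316.2, 214.0], [201.2, 214.0]] end face rows 214.0 255.0
lean deg 0.5 E1 at [15.7 -0.6 22.7] foot edge [ 14.8  -0.8 116.7] err 0.13273785576242322
lean deg -146.4 E1 at [-6.1 -0.7 75.5] foot edge [46.  -0.6 -2.7] err 18.000750013491604
```

Lean is 0.5° and the pack is about 1 mm off the plinth's centre. Releasing, then checking before and after I lift away.

arm_command:
  deltas: [-0.3,0,0,0,0,-0.33,0,0,0,0,-0.36,0,0,0,0,-0.42,0,0,0,0,-0.6,0,0,0,0,-0.8,0,0,0,0,-0.9,0,0,0,0,-0.9,0,0,0,0]
  force: 3

```text
clock: 17.15
position: [567.9, 113.4, 130.7]
tcp_rot: [-2.435, -1.985, -0.0]
force: [0.0, 0.1, -0.1]
grip_width: 0.949
grip_force: 0.0
```

```bash
python3 - <<'E'
from h import *
s=state();print(s["position"],s["force"],totool(s,[568.3,114.9,20]))
under(get_image("wrist"))
E
```

```text
[567.91173204 113.44507934 130.66590378] [ 0.04722943  0.06266795 -0.12477256] [1.49979123e+00 8.52276838e-02 1.10665953e+02]
[[221.0, 171.5], [296.3, 171.5], [316.7, 215.0], [201.6, 215.0]] end face rows 215.0 256.0
lean deg 0.2 E1 at [15.1 -0.4 22.7] foot edge [ 14.8  -0.7 116.7] err 0.18684530772461458
lean deg -145.9 E1 at [-6.8 -0.4 75.3] foot edge [46.  -0.6 -2.6] err 18.001592059427104
```

It stands free. Lifting away.

arm_command:
  deltas: [-0.9,0,0,-0.05,0,-0.9,0,0,-0.15,0,-0.9,0,0,-0.3,0,-0.9,0,0,-0.4,0,-0.9,0,0,-0.4,0,-0.9,0,0,-0.4,0]

```text
clock: 17.95
position: [567.7, 113.4, 209.7]
tcp_rot: [-2.435, -1.985, 0.001]
force: [0.2, 0.8, 0.7]
grip_width: 0.948
grip_force: 0.0
```

```bash
python3 - <<'E'
from h import *
s=state(); i=get_image("wrist"); M=wristM(s); c=camera_model("wrist"); m=omask(i); m[275:]=0;m[:,:150]=0;m[:,360:]=0
p=np.argwhere(m)[:,::-1]; b=cv2.boundingRect(p.astype(np.int32)); print(b)
for z in(114,20): print(z,[ray("wrist",(b[0]+b[2]/2,v),z,M,c).round() for v in (b[1],b[1]+b[3])])
j=get_image("side"); o=cv2.imread("pics/side0.png")[:,:,::-1]
for n,(x0,x1,y0,y1) in dict(cat=(235,310,245,310),large=(235,275,135,165)).items(): print(n,np.abs(j[y0:y1,x0:x1].astype(int)-o[y0:y1,x0:x1]).mean())
q=omask(j)[150:240,215:285]; print("side pack rows",np.flatnonzero(q.any(1))[[0,-1]]+150)
if b[1]+b[3]>160: print(hand_in())
E
```

```text
(219, 152, 81, 54)
114 [array([574., 147., 114.]), array([566., 107., 114.])]
20 [array([571., 129.,  20.]), array([559.,  73.,  20.])]
cat 1.3318290598290599
large 28.690277777777776
side pack rows [150 226]
the job is handed in; nothing more can be done
None
```

The small pack is standing upright on a short end in the middle of the empty plinth, released with the arm clear, and the job was handed in at about 18 s; my last measurement before lifting away put it at 0.2° of lean and about 1 mm off centre. It fell over once on the plinth before this second placing. The cat showed no change, but the large pack could not be confirmed in the last check because its image patch had changed, probably because the gripper blocked the view.

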